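Pack out a shim gap and hold it clamped

ROBOT

A 6-joint arm with a two-finger parallel gripper is mounted at the origin on a cart in front of the work surface, level with it; the furniture and walls round the work are solid. World frame = base frame: x ahead of the robot, y to its left, z up, the work surface at z = 0. Lengths are in m, angles in degrees, forces in N, time in s.
With the tool pointing down it reaches from about 0.3 to 0.75 m from the base axis. Payload 8.5 kg.
Tool frame: the origin (TCP) lies midway between the tips of the shut fingers; the grasp point (between the pads) lies 19 mm behind it; z points along the fingers, y is the line along which they close (so a half turn about z gives the same grasp; the last joint's range is limited). The gripper opens to 85 mm and grips with 20 to 120 N. Pads are 22 mm wide; open, the fingers measure 114 mm over their backs; the gripper's body (76 mm by 85 mm) begins 54 mm behind the grasp point. The pads swing forward as they close: fully open they stand 13 mm farther back than shut.
Start: joints at [-76.163, 21.807, 74.336, -0, 83.858, -12.336], TCP at [0.243, -0.494, 0.202] pointing down, gripper open.
Joint ranges: [-178.18, 178.18], [-50.72, 133.34], [12.68, 142.11], [-81.47, 261.47], [9.98, 163.14], [-165.26, 165.26]. Speed limits (degrees/s): [136.94, 136.94, 180, 180, 180, 180].

INTERFACE

Orientations are given as [roll, pitch, yaw] about the fixed x, y, z axes, in that order (R = Rz(yaw) Ry(pitch) Rx(roll)).
In Python, from station import env gives the robot as it stands.
- The arm moves only by the tool apply_moves, never from a script. Its argument "commands" is text: rows parted by semicolons, each of 7 numbers parted by spaces: the opening, from 0 (shut) to 1 (fully open), then the shift along the tool's x, y, z in m, then the turn, a rotation vector about the tool's x, y, z in degrees. In form: hand dx dy dz ax ay az; .... A call has 1 to 20 rows; each row shifts and turns the commanded pose from where the row before left it, along the tool's axes as they then stand; what a row does not reach is not made up. A row lasts 1/8 s, in which the tool goes at most 62.5 mm and 10.7 degrees, less where a joint would pass 70% of its speed; a pose out of reach is approached as far as the arm can. A call with a gripper value outside its range is refused whole. The fingers move at their own pace and stop on an object; the grip force is fixed at half the most. Time passes only in rows, so rows that do not move let the fingers close. It gives the time, the measured TCP pose, the force, the opening and the grip force at its end, in the units of the state.
- env.get_obs(): the state, without advancing time (a new reading comes with each control period).
- env.get_image(name): name is "scene" or "top"; returns a dict with "frame" (400x640x3 uint8, blue, green, red), "range_z" (400x640 float32, m along the optical axis (not along the pixel's ray), 0 where there is no reading), "fx", "fy", "cx", "cy" (pixels), "xyz" and "rotation" of the camera in the world. Camera axes: x right, y down, z forward; pixel columns grow to the right and rows downward; lengths in m; the calibration is good to about 2 mm. A picture is of the moment at which its call begins.
- env.job_done(): hands the job in; it is judged then, once.
The state is a dict: "time_s": time; "joints": joint angles; "qvel": joint speeds; "effort": joint torques, N m; "tcp_pos": TCP position; "ee_rot": TCP orientation; "force": force on the tool from outside, world axes, zero at the start; "wrist_torque": the same for the moment, N m; "gripper_width": finger opening in m; "gripper_force": force on a finger pad.
Only numpy, scipy, OpenCV 4.12 (cv2) and the standard library are available. Lean on these libraries where they do the work, as an engineer would, in place of code of your own. Each camera call takes 0.05 s, during which the arm holds its last target. There are 200 camera calls.

TASK

Take shims from the wooden rack and stand them on edge, side by side, in the gap of the steel fixture between the fixed stop and the sprung jaw, until the jaw, pushed toward the stop, closes firmly on the stack instead of running to the end of its travel. Leave the shims that are not needed in the rack and do not disturb the tape measure, the nut or the bolt. Finish while holding: the gripper keeps the jaw pressed shut on the stack, and does not let go.

Things in the scene. Friction and masses are not known exactly. Their poses are not given: they have to be found in the camera images.
- fixture: Low steel fixture fixed to the bench, base 96 (x) x 160 (y) x 10 mm. Origin: centre of its underside; y is the slide axis, from jaw to stop. Channel floor 10 mm above the bench; side rails 8 mm above the floor leave a channel 52 mm wide (x -26 to 26), from y -41 to 69 mm. A spring housing, 14 mm above the floor, at y -79 to -65 mm.
- jaw: Sprung jaw: upright steel plate 8 mm thick, 44 wide to 30 mm above the floor, lug 20 wide in mid width up to 52 mm; low foot behind (under 15 mm). Origin: inner face, mid width, at floor level; axes as the fixture's, outer face at y -8. Starts open at fixture y -26, slides to +y 20 mm at most to a hard end; a spring (2.4 to 3.6 N) reopens it. Push it, or pinch it with the stop lug from above.
- stop: Fixed stop facing the jaw, bolted at a place that varies: plate 8 mm thick, lug 20 mm wide to 52 mm above the channel floor, like the jaw; low foot behind (under 12 mm). Origin: inner face (toward the jaw), mid width, at floor level; its body lies to +y. The open gap from jaw origin to stop origin is 33 to 52 mm: two or three shims are needed.
- rack: Wooden rack fixed to the bench, 64 (x) x 122 (y) x 26 mm, with four open-topped slots 20 mm deep in a row along its y axis, 26 mm apart, holding the four shims upright. Origin at the centre of its underside; slot centres at y = -39, -13, 13, 39 mm; slot floors 6 mm above the bench. Each slot is 14 mm (y) x 54 mm (x).
- shim_0: Steel shim 1 of 4, all alike: plate 12 mm thick (its y axis), lower part 44 mm wide (x) and 36 mm high, above it a grip tab 24 mm wide (x) up to 76 mm; about 0.18 kg. Origin at the centre of its underside, z up. It starts upright in a slot of the rack, turned with the rack, and stands upright by itself if let go gently.
- shim_1: Steel shim 2 of 4, all alike: plate 12 mm thick (its y axis), lower part 44 mm wide (x) and 36 mm high, above it a grip tab 24 mm wide (x) up to 76 mm; about 0.18 kg. Origin at the centre of its underside, z up. It starts upright in a slot of the rack, turned with the rack, and stands upright by itself if let go gently.
- shim_2: Steel shim 3 of 4, all alike: plate 12 mm thick (its y axis), lower part 44 mm wide (x) and 36 mm high, above it a grip tab 24 mm wide (x) up to 76 mm; about 0.18 kg. Origin at the centre of its underside, z up. It starts upright in a slot of the rack, turned with the rack, and stands upright by itself if let go gently.
- shim_3: Steel shim 4 of 4, all alike: plate 12 mm thick (its y axis), lower part 44 mm wide (x) and 36 mm high, above it a grip tab 24 mm wide (x) up to 76 mm; about 0.18 kg. Origin at the centre of its underside, z up. It starts upright in a slot of the rack, turned with the rack, and stands upright by itself if let go gently.
- tape_measure: Pocket tape measure, 67 x 82 x 38 mm, a bystander. Origin at the centre of its underside.
- nut_0: Loose hexagon nut, 24 x 27 x 13 mm, a bystander. Origin at the centre of its underside.
- bolt_2: Loose hexagon bolt, 20 x 58 x 18 mm, a bystander. Origin at the centre of its underside.
Not all that is in view belongs to the job. Leave any blue look-alike of the shim_0 alone.

How it is judged (in metres and radians):
At the end, for the whole second after the job is handed in: Fingers push the jaw with over 5 N; jaw and stop each press a shim with over 4 N. Each shim is either on the channel floor in the gap (4 mm), upright (0.1 rad), square to the fixture (0.12 rad) and within 8 mm of mid width, or down in the rack (((x of shim_0 in the frame of fixture between -0.008 and 0.008 m and y of shim_0 in the frame of fixture between -0.024 and 0.03 m and z of shim_0 in the frame of fixture between 0.006 and 0.014 m and angle between shim_0's own z axis and vertical below 0.1 rad and angle between the y axis of shim_0 and the y axis of fixture, either way round below 0.12 rad) or (horizontal distance between shim_0 and rack below 0.06 m and z of shim_0 in the frame of rack below 0.02 m)) and ((x of shim_1 in the frame of fixture between -0.008 and 0.008 m and y of shim_1 in the frame of fixture between -0.024 and 0.03 m and z of shim_1 in the frame of fixture between 0.006 and 0.014 m and angle between shim_1's own z axis and vertical below 0.1 rad and angle between the y axis of shim_1 and the y axis of fixture, either way round below 0.12 rad) or (horizontal distance between shim_1 and rack below 0.06 m and z of shim_1 in the frame of rack below 0.02 m)) and ((x of shim_2 in the frame of fixture between -0.008 and 0.008 m and y of shim_2 in the frame of fixture between -0.024 and 0.03 m and z of shim_2 in the frame of fixture between 0.006 and 0.014 m and angle between shim_2's own z axis and vertical below 0.1 rad and angle between the y axis of shim_2 and the y axis of fixture, either way round below 0.12 rad) or (horizontal distance between shim_2 and rack below 0.06 m and z of shim_2 in the frame of rack below 0.02 m)) and ((x of shim_3 in the frame of fixture between -0.008 and 0.008 m and y of shim_3 in the frame of fixture between -0.024 and 0.03 m and z of shim_3 in the frame of fixture between 0.006 and 0.014 m and angle between shim_3's own z axis and vertical below 0.1 rad and angle between the y axis of shim_3 and the y axis of fixture, either way round below 0.12 rad) or (horizontal distance between shim_3 and rack below 0.06 m and z of shim_3 in the frame of rack below 0.02 m)) and (contact force between jaw and shim_0 above 4 N or contact force between jaw and shim_1 above 4 N or contact force between jaw and shim_2 above 4 N or contact force between jaw and shim_3 above 4 N) and (contact force between stop and shim_0 above 4 N or contact force between stop and shim_1 above 4 N or contact force between stop and shim_2 above 4 N or contact force between stop and shim_3 above 4 N) and contact force between the fingers and jaw above 5 N); the arm keeps its last pose, push and grip.
It fails at once if a bystander (tape measure, nut or bolt) was moved more than 30 mm (distance of any of tape_measure, nut_0, bolt_2 from where it was at the start of the episode above 0.03 m).
It also fails if it takes over 72 s, if anything falls off the work surface, if the arm or the gripper's body presses on something with over 40 N, if the wrist force passes 120 N, or if a joint passes its speed limit or range.

## Working session

There is one attempt and no reset: what is moved stays moved. The work goes in short steps, Python scripts to look and compute and a tool call to move; the robot and the scene stay as the last step left them, time stands still between calls to the robot, and variables do not carry over. Pictures are saved under pics/ and viewed, at most 10 in all, crops included, and the job is handed in when it is done.

Besides the shell and the picture viewer there is one more tool, called after "Emit:" in YAML: its name, and indented under it one key for each argument. apply_moves: Moves the arm, as the interface text tells. Its arguments: {"type":"object","properties":{"commands":{"type":"string"}},"required":["commands"]}

```bash
mkdir -p pics
cat > h.py <<'E'
import numpy as np, cv2
from station import env
def grab(n):
    im=env.get_image(n); return im
def cloud(im):
    z=im["range_z"]; v,u=np.mgrid[0:z.shape[0],0:z.shape[1]]
    p=np.stack([(u-im["cx"])/im["fx"]*z,(v-im["cy"])/im["fy"]*z,z],-1)
    R=np.array(im["rotation"]); 
    w=p@R.T+np.array(im["xyz"]); w[z==0]=np.nan; return w
E
python3 - <<'E'
from h import *
for n in("scene","top"):
    im=grab(n); cv2.imwrite(f"pics/{n}0.png",im["frame"]); print(n,im["xyz"],im["rotation"],im["fx"],im["cx"],im["cy"])
    np.savez(f"{n}0.npz",f=im["frame"],w=cloud(im))
print(env.get_obs())
E
```

```text
scene [-0.20584862 -0.45728849  0.53891043] [-119.56225177    1.35373151  -59.50722404] 490.75153189538935 319.07246597991707 198.63406827851736Traceback (most recent call last):
  File "<stdin>", line 4, in <module>
  File "h.py", line 9, in cloud
    w=p@R.T+np.array(im["xyz"]); w[z==0]=np.nan; return w
      ~~~~~^~~~~~~~~~~~~~~~~~~~
ValueError: operands could not be broadcast together with shapes (400,640) (3,)
```

View pics/scene0.png

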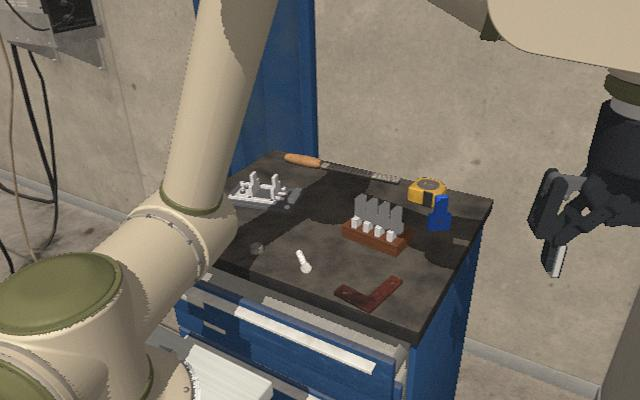

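The scene view shows the fixture at (262,190), the rack with four grey shims at (377,225), and the blue look-alike at (439,212). The tape is at (427,188), the bolt at (303,262) and the nut at (257,248).

```bash
sed -i 's/R=np.array(im\["rotation"\]); /R=Rot.from_euler("xyz",im["rotation"],degrees=True).as_matrix()/; 1a from scipy.spatial.transform import Rotation as Rot' h.py
python3 - <<'E'
from h import *
for n in("scene","top"):
    im=grab(n); cv2.imwrite(f"pics/{n}0.png",im["frame"]); print(n,im["xyz"],im["rotation"],im["fx"],im["cx"],im["cy"])
    w=cloud(im);np.savez(f"{n}0.npz",f=im["frame"],w=w)
    for u,v in ([(377,270),(262,190)] if n=="scene" else [(320,200)]): print(w[v,u])
o=env.get_obs();print(o)
E
```

```text
scene [-0.20584862 -0.45728849  0.53891043] [-119.56225177    1.35373151  -59.50722404] 490.75153189538935 319.07246597991707 198.63406827851736
[ 0.43629835 -0.18321377 -0.00114807]
[nan nan nan]
top [ 0.46850565 -0.013113    1.14798009] [-175.35051166    0.570744    -91.2045223 ] 472.6671977652169 321.4058696592766 195.84696635046936
[ 5.51937315e-01 -1.95382649e-05  1.17088870e-03]
{'time_s': 0.15, 'joints': array([-7.61620640e+01,  2.18328463e+01,  7.43714500e+01,  2.15561003e-03,
        8.38574056e+01, -1.23360350e+01]), 'qvel': array([-0.03730231, -0.17681066, -0.08647914, -0.14337447, -0.05071323,
       -0.10521933]), 'effort': array([-7.88743582e-04, -4.48626244e+01, -2.31347340e+01, -3.31972205e-04,
        3.73219693e-03,  5.50573986e-06]), 'tcp_pos': array([ 0.24255034, -0.49335913,  0.20146644]), 'ee_rot': array([-1.79940180e+02, -1.52758069e-02,  2.61737312e+01]), 'force': array([-0.38828806, -0.79531713, -0.54185086]), 'wrist_torque': array([ 0.00470811, -0.01530695,  0.06008429]), 'gripper_force': 0.0, 'gripper_width': 0.08556891298063991}
```

View pics/top0.png

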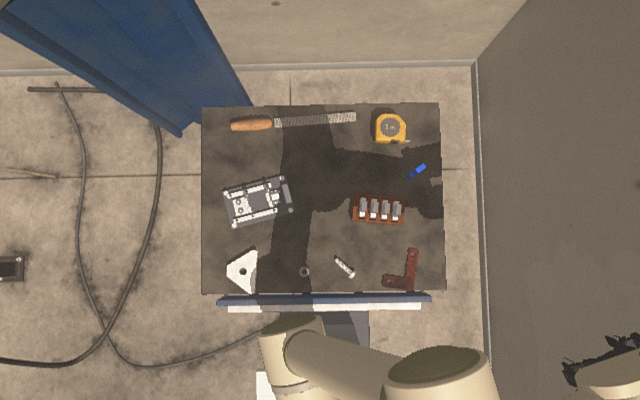

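The top view shows the fixture at (258,201) and the rack at (379,209), with four grey shims at (363–397, 209). The blue look-alike is at (417,171), the tape at (391,127), the nut at (304,272) and the bolt at (344,267).
Things that could be taken for a shim: grey plates in the rack (363/374/385/397, 209) and the blue plate (417,171). By the description I choose the grey rack ones. Next is one close crop to check that.

Run:
```python
from h import *
a=np.load("top0.npz");f=a["f"]
A=cv2.resize(f[165:240,215:300],None,fx=6.5,fy=6.5,interpolation=cv2.INTER_CUBIC)
A=cv2.resize(f[170:235,215:305],(800,578),interpolation=cv2.INTER_CUBIC)[:, :]
B=cv2.resize(f[180:238,340:420],None,fx=5,fy=5,interpolation=cv2.INTER_CUBIC)
A=cv2.resize(A,(400,289))
s=np.load("scene0.npz")["f"]
C=cv2.resize(s[165:220,220:305],(400,259),interpolation=cv2.INTER_CUBIC)
D=cv2.resize(s[185:257,330:430],(400,288),interpolation=cv2.INTER_CUBIC)
out=np.zeros((580,800,3),np.uint8);out[:289,:400]=A;out[:290,400:]=B;out[290:549,:400]=C;out[290:578,400:]=D
cv2.imwrite("pics/crop1.png",out)
w=a["w"]
# height tables
np.set_printoptions(linewidth=250)
print((w[178:230:2,218:298:3,2]*1000).round())
```

```text
[[-0.  5.  1. -3. -1. -3.  4. -1.  3. -1.  1.  2.  2. -1. -5. -2.  2. 12. 13. 10. 12. 18. 14. -2. -0.  3. -0.]
 [-5.  3.  7.  4.  4.  3. -1.  1.  1.  0.  2. -1.  1.  4. -0. 13. 10.  7. 13.  9.  9. 12. 10.  1. -2.  2. -0.]
 [ 4.  2.  3.  4.  3.  3.  0. -6. -2.  5.  5.  1. 12.  9. 10. 14. 10.  7. 12. 15. 13. 12. 10. 12.  2. -0. -2.]
 [ 2.  1.  4. -0. -1.  2.  4. -1. -0. -2. 13. 14.  7. 12. 11. 16. 17. 16. 13. 13. 13.  9. 23. 21.  1. -1.  1.]
 [ 2.  4. nan  1.  1.  1.  2. 10.  9. 11. 11. 11. 10. 19. 21. 19. 17. 19. 10.  7. 11. 12. 25. 26.  2.  3. -0.]
 [-1. -1.  4. -2.  2. 12.  8. 13. 11. 11. 15. 17. 17. 20. 18. 15. 45.  7. 11. 10. 12. 12. 25. 23.  1. -1.  6.]
 [ 4. -0.  9. 12. 11. 10. 12. 11. 22. 24. 18. 19. 21. 16. 12. 16. 44. 27. 13. 19. 20. 23. 24. 25. -4.  3.  2.]
 [-0.  4. 14. 17. 11.  7. 20. 24. 19. 18. 21.  7.  9. 13.  9. 10. 43. 38. 25. 24. 19.  7. 26. 26.  8.  1.  2.]
 [-2.  1. 17. 18. 19. 21. 17. 19. 17. 40. 25.  5. 12. 14.  9. 14. 65. 59. 17. 18. 20. 10. 26. 24. 10.  1. -3.]
 [-1.  4. 13. 18. 22. 14. 15. 11. 10. 44. 33. 12. 14. 10. 12. 10. 59. 64. 18. 21. 20. 12. 13. 24. 23.
[... 1086 characters left out ...]
 15. 12.  0.  1.  2.  2.  2.  2.]
 [ 1.  3.  2.  4. 13.  8. 17. 22. 17. 19. 17. 18. 12. 14. 12. 13. 11. 10.  1.  1. -0. -0.  1.  2. -1. -1. -1.]
 [-0. -3.  3.  0. 12. 16. 19. 13. 20. 11. 14. 11. 12. 11.  9. 13.  2.  4.  3.  5.  3. -2. -0.  1. -1. -3. -3.]
 [-0. nan -1. -0. 14.  9. 19. 10. 12. 14. 11. 10. 10.  7.  5.  3.  1. -1.  1. -1. -0.  1.  6. -0.  2.  1.  0.]
 [ 2.  2.  5. -2. 12. 17. nan 10. 10.  7.  8. -0.  2.  2.  1.  1. -1. -2.  0. -1.  3.  4. -2. -1.  4.  4.  4.]
 [ 4.  2. -1.  1. -0. 17. 12. 12.  4.  2.  1.  5. -1.  3. -2. -3. -1.  5.  1.  2. -2.  0.  1.  0.  5.  1.  1.]
 [ 3.  2. -3. -2. -0. 11.  3.  3.  1.  0.  1.  2. -1.  1.  3.  3.  1.  1.  2. -2.  2. -0.  3. -0. -1.  3.  1.]]
```

View pics/crop1.png

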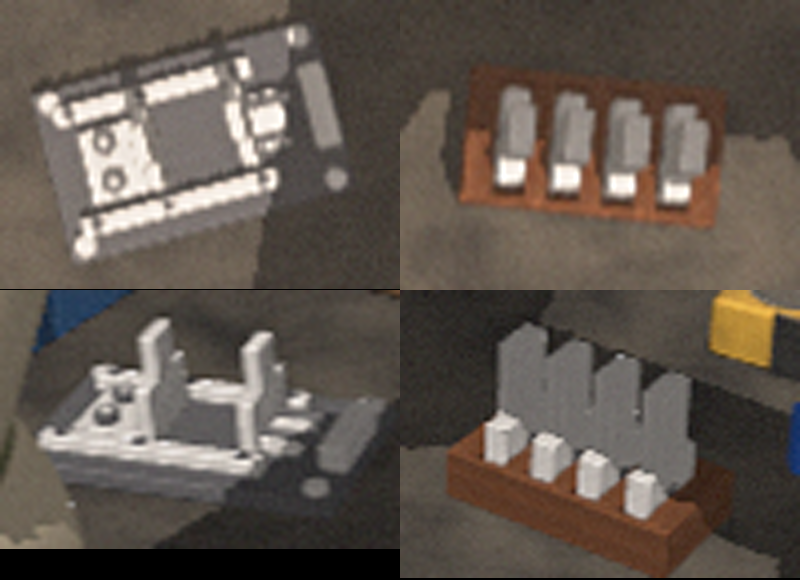

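```bash
cat >> h.py <<'E'
def onplane(im,uv,z):
    uv=np.asarray(uv,float); R=Rot.from_euler("xyz",im["rotation"],degrees=True).as_matrix()
    d=np.stack([(uv[:,0]-im["cx"])/im["fx"],(uv[:,1]-im["cy"])/im["fy"],np.ones(len(uv))],-1)@R.T
    c=np.array(im["xyz"]); return c+d*((z-c[2])/d[:,2])[:,None]
E
python3 - <<'E'
from h import *
np.set_printoptions(precision=4,suppress=True)
for n in("top","scene"):
    im=grab(n);w=cloud(im)
    for name,c in(("fix",(0.475,0.135)),("rack",(0.455,-0.14))):
        near=np.hypot(w[...,0]-c[0],w[...,1]-c[1])<0.12
        if n=="top":
            m=(near&(w[...,2]>0.006)).astype(np.uint8)
            m=cv2.morphologyEx(m,cv2.MORPH_OPEN,np.ones((2,2)))
            k,l,s,cc=cv2.connectedComponentsWithStats(m);b=1+np.argmax(s[1:,4])
            v,u=np.nonzero((l==b)&(w[...,2]<(0.03 if name=="fix" else .034))); h=0.010 if name=="fix" else 0.026
            P=onplane(im,np.c_[u,v],h)[:,:2]
            (cx,cy),(a,bb),ang=cv2.minAreaRect((P*1000).astype(np.float32));print(n,name,"rect",cx,cy,a,bb,ang)
        lo=0.052 if name=="fix" else 0.06
        m=(near&(w[...,2]>lo)&(w[...,2]<.1)).astype(np.uint8)
        k,l,s,cc=cv2.connectedComponentsWithStats(m)
        for i in range(1,k):
            if s[i,4]<6: continue
            q=w[l==i]; v,u=np.nonzero(l==i)
            (x,y),(a,bb),g=cv2.minAreaRect((onplane(im,np.c_[u,v],q[:,2].mean())[:,:2]*1000).astype(np.float32))
            print(n,name,s[i],"centroid",q.mean(0)*1e3,np.median(q[:,2]),"rect",x,y,a,bb,g)
E
```

```text
top fix rect 546.440673828125 146.09957885742188 89.69276428222656 160.0459747314453 13.853987693786621
top fix [265 192   6   9  34] centroid [558.831  119.6744  62.1848] 0.062300465662074145 rect 558.8905029296875 119.80744171142578 19.713308334350586 8.387656211853027 13.315516471862793
top fix [244 198   6   9  37] centroid [546.7441 169.6034  61.5839] 0.06182664161154605 rect 546.7675170898438 169.56398010253906 20.31077766418457 8.940397262573242 13.534184455871582
top rack rect 524.6242065429688 -140.18814086914062 122.70397186279297 66.51589965820312 83.0069351196289
top rack [361 200   6  12  67] centroid [531.406  -98.9404  80.0891] 0.08200985153054074 rect 531.59619140625 -99.0077133178711 11.3045015335083 24.94141387939453 88.40673065185547
top rack [372 201   7  12  64] centroid [ 528.5778 -124.6544   80.3092] 0.08178999814158383 rect 528.4168701171875 -124.3465576171875 13.70366382598877 24.41192626953125 76.9805679321289
top rack [383 203   7  11  69] centroid [ 524.5239 -150.1773   80.1281] 0.08183660077620836 rect 524.8455200195312 -149.61514282226562 13.530577659606
[... 475 characters left out ...]
38  57.5669] 0.058148065994959336 rect 554.88623046875 114.5105972290039 33.423439025878906 12.966442108154297 35.26870346069336
scene rack [355 193  24  20 290] centroid [ 524.8435 -117.257    73.2719] 0.07367632063529664 rect 524.4335327148438 -117.21503448486328 54.87625503540039 55.90282440185547 84.01850128173828
scene rack [378 201  13  17 148] centroid [ 519.8994 -156.348    73.3975] 0.07488617998193331 rect 519.88232421875 -156.134033203125 58.438514709472656 19.702054977416992 19.801694869995117
scene rack [391 205  12  17 153] centroid [ 516.6908 -181.9659   73.5783] 0.07423849804355737 rect 517.1090698242188 -181.9384002685547 56.81187438964844 19.93353843688965 22.145050048828125
```

```bash
cat >> h.py <<'E'
def goto(x,y,z,psi):
    "shift in the present tool axes (mm), then turn az (deg)"
    o=env.get_obs(); R=Rot.from_euler("xyz",o["ee_rot"],degrees=True)
    d=R.inv().apply(np.array([x,y,z])-o["tcp_pos"])*1e3
    print("t",round(o["time_s"],2),"tcp",(o["tcp_pos"]*1e3).round(1),"rpy",o["ee_rot"].round(2),"w",round(o["gripper_width"]*1e3,2),"F",o["force"].round(1),
      "| shift mm",d.round(1),"turn-z",round(-((psi-o["ee_rot"][2]+180)%360-180),2), "tool tilt fix", (R.inv()*Rot.from_euler("xyz",[180,0,o["ee_rot"][2]],degrees=True)).as_rotvec(degrees=True).round(2))
E
python3 - <<'E'
from h import *
np.set_printoptions(precision=2,suppress=True)
im=grab("top");w=cloud(im)
for name,c,lo,h in(("fix",(0.55,0.145),.056,.062),("rack",(0.526,-0.138),.076,.082)):
    near=np.hypot(w[...,0]-c[0],w[...,1]-c[1])<0.09
    m=(near&(w[...,2]>lo)&(w[...,2]<.1)).astype(np.uint8)
    k,l,s,cc=cv2.connectedComponentsWithStats(m); C=[]
    for i in range(1,k):
        if s[i,4]<6: continue
        v,u=np.nonzero(l==i); P=onplane(im,np.c_[u,v],h)[:,:2]; C.append(P.mean(0)*1e3); print(name,s[i,4],C[-1])
    C=np.array(C);C=C[np.argsort(C[:,1])];d=C[-1]-C[0];print("sep",np.hypot(*d),"yaw",np.degrees(np.arctan2(-d[0],d[1])),"mean",C.mean(0))
goto(0.5526,0.1446,0.15,13.6)
E
```

```text
fix 32 [558.96 119.88]
fix 35 [546.46 169.64]
sep 51.30691658205328 yaw 14.099580194784672 mean [552.71 144.76]
rack 59 [531.65 -99.18]
rack 56 [ 529.38 -125.29]
rack 57 [ 524.74 -151.03]
rack 62 [ 522.22 -176.65]
sep 78.0378427451978 yaw -6.936259122542061 mean [ 527.   -138.04]
t 0.3 tcp [ 242.5 -493.5  201.7] rpy [-179.97   -0.     26.17] w 85.47 F [0.1 0.7 0.3] | shift mm [ 559.7 -435.9   52. ] turn-z 12.57 tool tilt fix [-0.03 -0.    0.  ]
```

Emit:
apply_moves:
  commands: "1 0.02 -0.015 0 0 0 0; 1 0.035 -0.0272 0 0 0 0; 1 0.036 -0.028 0 0 0 0; 1 0.036 -0.028 0 0 0 0; 1 0.036 -0.028 0 0 0 0; 1 0.036 -0.028 0 0 0 0; 1 0.036 -0.028 0 0 0 0; 1 0.036 -0.028 0 0 0 0; 1 0.036 -0.028 0.005 0 0 0; 1 0.036 -0.028 0.005 0 0 0; 1 0.036 -0.028 0.005 0 0 0; 1 0.036 -0.028 0.005 0 0 0; 1 0.036 -0.028 0.005 0 0 0; 1 0.036 -0.028 0.005 0 0 0; 1 0.036 -0.028 0.005 0 0 0; 1 0.0367 -0.0297 0.005 0 0 0; 1 0 0 0 0 0 6.1; 1 0 0 0 0 0 6.2; 1 0 0 0 0 0 0; 1 0 0 0 0 0 0"

```text
time_s: 2.8
tcp_pos: [0.5526, 0.1444, 0.1619]
ee_rot: [-180.0, -0.0, 14.0]
force: [0.4, 0.2, 0.2]
gripper_width: 0.0856
gripper_force: 0.0
```

```bash
python3 -c "
from h import *
goto(0.5527,0.1448,0.042,13.9)"
```

```text
t 2.8 tcp [552.6 144.4 161.9] rpy [-180.     -0.     13.98] w 85.6 F [0.4 0.2 0.2] | shift mm [  0.2  -0.4 119.9] turn-z 0.08 tool tilt fix [-0. -0.  0.]
```

Emit:
apply_moves:
  commands: "1 0 -0.0095 0.02 0 0 0; 1 0 0 0.04 0 0 0; 1 0 0 0.04 0 0 0; 1 0 0 0.02 0 0 0; 1 0 0 0 0 0 0; 0.6 0 0 0 0 0 0; 0.55 0 0 0 0 0 0; 0.5 0 0 0 0 0 0; 0.4 0 0 0 0 0 0; 0.3 0 0 0 0 0 0; 0.3 0 0 0 0 0 0; 0.3 0 0 0 0 0 0; 0.3 0 0 0 0 0 0; 0.3 0 0 0 0 0 0"

```text
time_s: 4.55
tcp_pos: [0.5504, 0.1537, 0.0419]
ee_rot: [180.0, 0.0, 13.9]
force: [-0.6, -0.8, -0.3]
gripper_width: 0.0258
gripper_force: 0.0
```

```bash
python3 -c "
from h import *
goto(0.5527,0.1448,0.042,13.9)
print(env.get_obs()['gripper_force'])"
```

```text
t 4.55 tcp [550.4 153.7  41.9] rpy [180.     0.    13.87] w 25.79 F [-0.6 -0.8 -0.3] | shift mm [ 0.1  9.2 -0.1] turn-z -0.03 tool tilt fix [0. 0. 0.]
0.0
```

Run:
```python
from h import *
o=[]
for n,(a,b,c,d) in (("scene",(120,220,200,330)),("top",(140,240,195,325))):
    f=grab(n)["frame"]; o.append(cv2.resize(f[a:b,c:d],(390,300),interpolation=cv2.INTER_CUBIC))
cv2.imwrite("pics/p4.png",np.hstack(o))
```

```text
(no output)
```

View pics/p4.png

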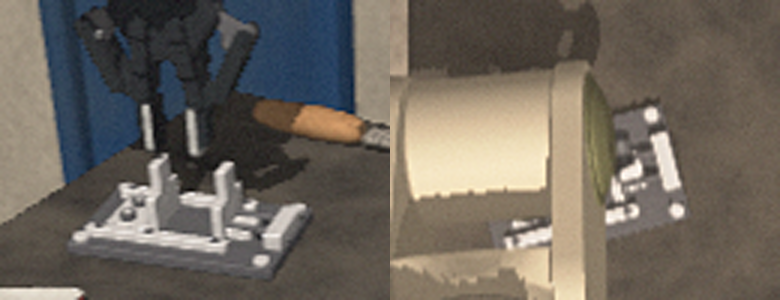

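Run:
```python
from h import *
np.set_printoptions(precision=3,suppress=True,linewidth=200)
for n in("scene","top"):
    im=grab(n);w=cloud(im);R=Rot.from_euler("xyz",im["rotation"],degrees=True).as_matrix()
    print(n,im["xyz"],im["rotation"])
    for p in([.5504,.1537,.042],[.5464,.1696,.062],[.559,.12,.062]):
        q=R.T@(np.array(p)-im["xyz"]);print(q[:2]/q[2]*im["fx"]+[im["cx"],im["cy"]],q[2])
    if n=="scene":
        for u,v in((250,165),(249,160),(265,165),(266,160),(253,175),(273,178),(275,182)): print(u,v,w[v,u],im["frame"][v,u])
```

```text
scene [-0.206 -0.457  0.539] [-119.562    1.354  -59.507]
[259.742 180.77 ] 1.0832510893274092
[252.053 171.865] 1.0775895701521423
[273.877 174.327] 1.064568726426253
250 165 [0.536 0.165 0.084] [143 147 152]
249 160 [0.539 0.168 0.094] [162 168 174]
265 165 [0.547 0.132 0.087] [115 120 124]
266 160 [0.548 0.13  0.099] [48 44 41]
253 175 [0.538 0.161 0.06 ] [113 118 121]
273 178 [0.548 0.115 0.059] [187 193 203]
275 182 [0.549 0.111 0.05 ] [133 139 144]
top [ 0.469 -0.013  1.148] [-175.351    0.571  -91.205]
[254.369 200.815] 1.1103114278801127
[246.189 202.082] 1.090183963176616
[267.604 196.17 ] 1.0907998982986788
```

Run:
```python
from h import *
np.set_printoptions(precision=3,suppress=True,linewidth=200)
w=np.load("scene0.npz")["w"];m=np.zeros(w.shape[:2],bool);m[150:285,520:605]=True
m&=(w[...,2]>.1)&(w[...,2]<.35)&(np.hypot(w[...,0]-.243,w[...,1]+.494)<.1);q=w[m];q=q[np.argsort(q[:,2])];print("start tips",q[:12:3])
im=grab("scene");w=cloud(im)
m=(np.hypot(w[...,0]-.55,w[...,1]-.154)<.07)&(w[...,2]>.066)&(w[...,2]<.2)
for v in range(140,176,2):
    u=np.nonzero(m[v])[0]
    if len(u): print(v,u.min(),u.max(),len(u),w[v,u.min()],w[v,u.max()])
```

```text
start tips [[ 0.219 -0.451  0.243]
 [ 0.217 -0.452  0.244]
 [ 0.212 -0.454  0.245]
 [ 0.214 -0.458  0.245]]
140 231 282 46 [0.526 0.201 0.139] [0.569 0.1   0.142]
142 233 281 39 [0.527 0.197 0.134] [0.567 0.101 0.138]
144 234 280 40 [0.526 0.194 0.131] [0.573 0.108 0.13 ]
146 235 279 38 [0.528 0.193 0.126] [0.568 0.107 0.128]
148 236 279 37 [0.528 0.192 0.122] [0.573 0.112 0.12 ]
150 237 277 32 [0.53  0.191 0.116] [0.563 0.11  0.12 ]
152 244 275 25 [0.531 0.173 0.115] [0.549 0.105 0.122]
154 246 273 21 [0.534 0.17  0.11 ] [0.55  0.111 0.116]
156 246 270 18 [0.54  0.176 0.102] [0.561 0.128 0.103]
158 246 270 19 [0.537 0.174 0.098] [0.561 0.128 0.099]
160 246 271 20 [0.538 0.176 0.093] [0.564 0.128 0.093]
162 247 271 19 [0.537 0.173 0.089] [0.564 0.129 0.087]
164 247 271 18 [0.54  0.176 0.082] [0.561 0.127 0.084]
166 248 270 15 [0.539 0.173 0.079] [0.555 0.125 0.083]
168 249 269 13 [0.539 0.171 0.075] [0.553 0.127 0.078]
170 263 267 5 [0.542 0.135 0.077] [0.554 0.134 0.072]
```

The picture and cloud show the finger tips about 27 mm higher than the reported TCP (tips at z≈73 mm, pixels (250,168) and (266,170)). They closed above the lugs and touched nothing. x/y agree, so I will correct heights by this offset, reopen, and go lower.

Emit:
apply_moves:
  commands: "1 0 0 0 0 0 0; 1 0 0 0 0 0 0; 1 0 0 0 0 0 0; 1 0 0 0 0 0 0; 1 0 0 0.01 0 0 0; 1 0 0 0.01 0 0 0; 1 0 0 0.012 0 0 0; 1 0 0 0 0 0 0; 0.6 0 0 0 0 0 0; 0.55 0 0 0 0 0 0; 0.5 0 0 0 0 0 0; 0.4 0 0 0 0 0 0; 0.3 0 0 0 0 0 0; 0.3 0 0 0 0 0 0; 0.3 0 0 0 0 0 0; 0.3 0 0 0 0 0 0"

```text
time_s: 6.8
tcp_pos: [0.5508, 0.1544, 0.011]
ee_rot: [-180.0, -0.1, 13.9]
force: [0.0, 1.8, 9.3]
gripper_width: 0.0371
gripper_force: 61.8
```

Run:
```python
from h import *
np.set_printoptions(precision=3,suppress=True,linewidth=200)
goto(0.5527,0.1448,0.042,13.9)
o=env.get_obs();print(o['gripper_force'],o['wrist_torque'])
im=grab("scene");w=cloud(im)
cv2.imwrite("pics/p5.png",cv2.resize(im["frame"][120:220,200:330],(650,500),interpolation=cv2.INTER_CUBIC))
```

```text
t 6.8 tcp [550.8 154.4  11. ] rpy [-179.96   -0.11   13.88] w 37.1 F [0.  1.8 9.3] | shift mm [ -0.4   9.8 -31. ] turn-z -0.02 tool tilt fix [-0.04 -0.11  0.  ]
61.82363033294678 [-0.03   0.069 -0.01 ]
```

View pics/p5.png

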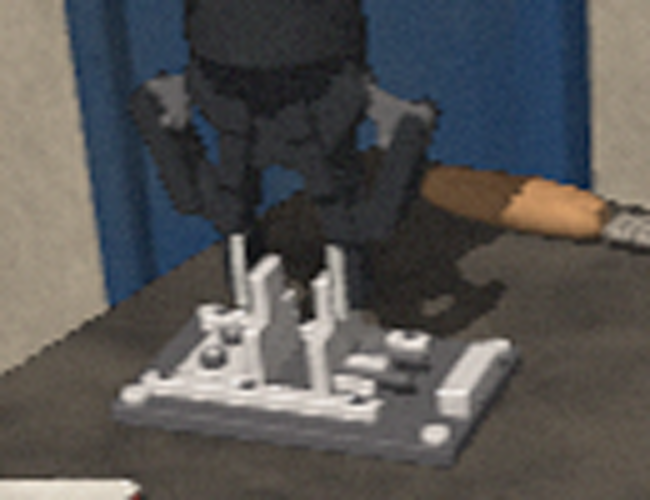

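The picture shows the pads gripping both lugs, with the jaw (325,320) run to its end toward the stop (265,320). The empty closed width is 37.1 mm, so 21.1 mm is left between the faces and two shims (24 mm, width about 40) are enough. Release and go to the rack.

Emit:
apply_moves:
  commands: "0.8 0 0 0 0 0 0; 1 0 0 0 0 0 0; 1 0 0 0 0 0 0; 1 0 0 0 0 0 0; 1 0 0 -0.03 0 0 0; 1 0 0 -0.04 0 0 0; 1 0 0 -0.04 0 0 0; 1 0 0 0 0 0 -10; 1 0 0 0 0 0 -10; 1 0 0 0 0 0 -10; 1 0 0 0 0 0 -10; 1 0 0 0 0 0 -10; 1 0 0 0 0 0 -10; 1 0 0 0 0 0 -9.2; 1 0 0 0 0 0 0"

```text
time_s: 8.72
tcp_pos: [0.5503, 0.1539, 0.1199]
ee_rot: [-180.0, -0.0, 83.0]
force: [0.1, 0.5, 0.2]
gripper_width: 0.0857
gripper_force: 0.0
```

```bash
python3 -c "
from h import *
goto(0.5312,-0.1033,0.12,83.1)"
```

```text
t 8.72 tcp [550.3 153.9 119.9] rpy [-1.7999e+02 -1.0000e-02  8.2990e+01] w 85.72 F [0.1 0.5 0.2] | shift mm [-2.576e+02  1.250e+01 -1.000e-01] turn-z -0.11 tool tilt fix [-0.01 -0.01  0.  ]
```

Emit:
apply_moves:
  commands: "0.65 -0.02 0.001 0 0 0 0; 0.65 -0.04 0.002 0 0 0 0; 0.65 -0.05 0.0025 0 0 0 0; 0.65 -0.05 0.0025 0 0 0 0; 0.65 -0.05 0.0025 0 0 0 0; 0.65 -0.0476 0.002 0 0 0 -0.1; 0.65 0 0 0 0 0 0; 0.65 0 0 0.03 0 0 0; 0.65 0 0 0.03 0 0 0; 0.65 0 0 0.02 0 0 0; 0.65 0 0 0.018 0 0 0; 0.65 0 0 0 0 0 0; 0.1 0 0 0 0 0 0; 0.1 0 0 0 0 0 0; 0.1 0 0 0 0 0 0; 0.1 0 0 0 0 0 0; 0.1 0 0 0 0 0 0"

```text
time_s: 10.85
tcp_pos: [0.5321, -0.1036, 0.0228]
ee_rot: [179.9, 0.0, 83.2]
force: [-1.6, 0.6, 5.9]
gripper_width: 0.0233
gripper_force: 58.8
```

Run:
```python
from h import *
goto(0.5312,-0.1033,0.12,83.1)
a=grab("scene")["frame"][130:255,300:460];b=grab("scene")["frame"][150:215,215:310]
cv2.imwrite("pics/p6.png",np.hstack([cv2.resize(a,(480,375),interpolation=cv2.INTER_CUBIC),cv2.resize(b,(320,375),interpolation=cv2.INTER_CUBIC)]))
```

```text
t 10.85 tcp [ 532.1 -103.6   22.8] rpy [1.7992e+02 2.0000e-02 8.3170e+01] w 23.3 F [-1.6  0.6  5.9] | shift mm [  0.2  -0.8 -97.2] turn-z 0.07 tool tilt fix [0.08 0.02 0.  ]
```

View pics/p6.png

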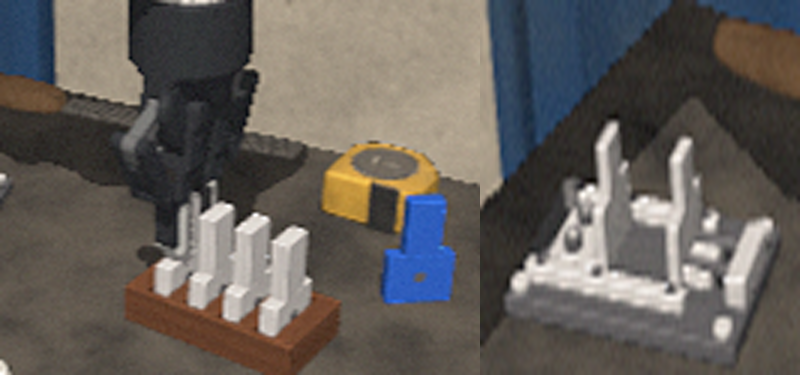

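The picture shows the pads on the leftmost shim (crop (190,225)). The other shims are undisturbed and the jaw has reopened (right crop).

Emit:
apply_moves:
  commands: "0.1 0 0 -0.01 0 0 0; 0.1 0 0 -0.02 0 0 0; 0.1 0 0 -0.035 0 0 0; 0.1 0 0 -0.04 0 0 0; 0.1 0 0 0 0 0 0; 0.1 0.02 0 0 0 0 0; 0.1 0.04 0 0 0 0 0; 0.1 0.045 0 0 0 0 0; 0.1 0.045 0 0 0 0 0; 0.1 0.045 0 0 0 0 0; 0.1 0.045 0 0 0 0 0; 0.1 0 0 0 0 0 -10; 0.1 0 0 0 0 0 -10.8; 0.1 0 0 0 0 0 0"

```text
time_s: 12.7
tcp_pos: [0.5592, 0.1358, 0.1256]
ee_rot: [-179.8, -0.0, 103.9]
force: [-0.1, 0.3, -1.7]
gripper_width: 0.0231
gripper_force: 59.2
```

Run:
```python
from h import *
goto(0.5504,0.1539,0.06,103.9)
im=grab("scene");w=cloud(im)
m=(w[...,2]>.08)&(np.hypot(w[...,0]-.55,w[...,1]-.12)<.12);v,u=np.nonzero(m);print(u.min(),u.max(),v.max(),np.nanmin(w[m][:,2]))
```

```text
t 12.7 tcp [559.2 135.8 125.6] rpy [-1.7984e+02 -5.0000e-02  1.0386e+02] w 23.09 F [-0.1  0.3 -1.7] | shift mm [19.7 -4.  65.6] turn-z -0.04 tool tilt fix [-0.16 -0.05  0.  ]
193 295 157 0.10829550745221633
```

Emit:
apply_moves:
  commands: "0.1 0.012 -0.002 0 0 0 0; 0.1 0.0077 -0.002 0 0 0 0; 0.1 0 0 0.03 0 0 0; 0.1 0 0 0.03 0 0 0; 0.1 0 0 0.02 0 0 0; 0.1 0 0 0.01 0 0 0; 0.1 0 0 0.006 0 0 0; 0.1 0 0 0 0 0 0"

```text
time_s: 13.75
tcp_pos: [0.5517, 0.1531, 0.0311]
ee_rot: [180.0, 0.0, 103.9]
force: [-0.1, 1.2, -1.3]
gripper_width: 0.0228
gripper_force: 59.3
```

Run:
```python
from h import *
goto(0.5504,0.1539,0.0275,103.9)
a=grab("scene")["frame"][110:215,210:310]
cv2.imwrite("pics/p7.png",cv2.resize(a,(570,600),interpolation=cv2.INTER_CUBIC))
```

```text
t 13.75 tcp [551.7 153.1  31.1] rpy [179.98   0.   103.91] w 22.83 F [-0.1  1.2 -1.3] | shift mm [ 1.1 -1.1  3.6] turn-z 0.01 tool tilt fix [0.02 0.   0.  ]
```

View pics/p7.png

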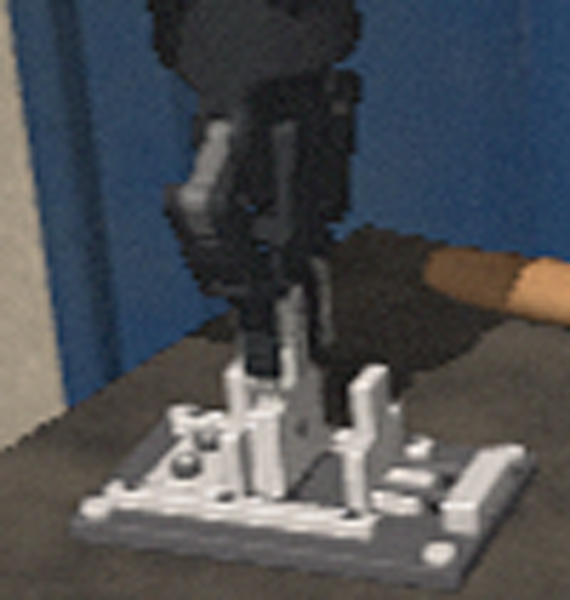

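The picture shows the shim upright in the channel next to the stop (crop (270,450)), aligned with the plates. Lower it the last millimetres and release.

Emit:
apply_moves:
  commands: "0.1 0.0005 -0.0008 0.002 0 0 0; 0.1 0 0 0.002 0 0 0; 0.1 0 0 0 0 0 0; 0.5 0 0 0 0 0 0; 0.65 0 0 0 0 0 0; 0.65 0 0 0 0 0 0; 0.65 0 0 0 0 0 0; 0.65 0 0 -0.02 0 0 0; 0.65 0 0 -0.035 0 0 0; 0.65 0 0 -0.04 0 0 0; 0.65 0 0 0 0 0 10; 0.65 0 0 0 0 0 10.8; 0.65 0 0 0 0 0 0"

```text
time_s: 15.42
tcp_pos: [0.5507, 0.1532, 0.122]
ee_rot: [180.0, -0.0, 83.3]
force: [-0.0, 0.8, -0.2]
gripper_width: 0.0555
gripper_force: 0.0
```

Run:
```python
from h import *
goto(0.5281,-0.1291,0.122,83.1)
np.set_printoptions(precision=2,suppress=True)
im=grab("scene");w=cloud(im)
for nm,z0,z1,c,r in (("fix",.066,.1,(.548,.15),.05),("jaw",.05,.066,(.555,.118),.02),("rack",.075,.09,(.525,-.15),.06)):
    m=((w[...,2]>z0)&(w[...,2]<z1)&(np.hypot(w[...,0]-c[0],w[...,1]-c[1])<r));q=w[m]*1e3
    if len(q):print(nm,len(q),q.mean(0),q.min(0),q.max(0))
```

```text
t 15.43 tcp [550.7 153.2 122. ] rpy [180.    -0.    83.27] w 55.55 F [-0.   0.8 -0.2] | shift mm [-283.    10.7   -0. ] turn-z 0.17 tool tilt fix [ 0. -0. -0.]
fix 96 [544.77 150.08  78.15] [534.3  143.4   66.48] [560.62 158.95  86.95]
jaw 41 [554.44 114.81  57.14] [546.66 110.66  50.28] [567.97 119.72  62.27]
rack 213 [ 521.9  -156.47   79.6 ] [ 508.42 -188.11   75.03] [ 541.64 -122.23   82.69]
```

Emit:
apply_moves:
  commands: "0.65 -0.02 0.0007 0 0 0 0; 0.65 -0.04 0.0015 0 0 0 0; 0.65 -0.05 0.002 0 0 0 0; 0.65 -0.05 0.002 0 0 0 0; 0.65 -0.05 0.002 0 0 0 0; 0.65 -0.05 0.0015 0 0 0 0; 0.65 -0.023 0.001 0 0 0 0.2; 0.65 0 0 0 0 0 0; 0.65 0 0 0.03 0 0 0; 0.65 0 0 0.03 0 0 0; 0.65 0 0 0.02 0 0 0; 0.65 0 0 0.02 0 0 0; 0.65 0 0 0 0 0 0; 0.1 0 0 0 0 0 0; 0.1 0 0 0 0 0 0; 0.1 0 0 0 0 0 0; 0.1 0 0 0 0 0 0; 0.1 0 0 0 0 0 0"

```text
time_s: 17.73
tcp_pos: [0.5281, -0.1291, 0.023]
ee_rot: [179.9, 0.0, 83.0]
force: [-1.9, 0.4, 6.0]
gripper_width: 0.0229
gripper_force: 59.0
```

Run:
```python
from h import *
goto(0.5281,-0.1291,0.122,83.1)
```

```text
t 17.73 tcp [ 528.1 -129.1   23. ] rpy [1.799e+02 2.000e-02 8.298e+01] w 22.86 F [-1.9  0.4  6. ] | shift mm [ -0.    0.2 -99. ] turn-z -0.12 tool tilt fix [0.1  0.02 0.  ]
```

Emit:
apply_moves:
  commands: "0.1 0 0 -0.01 0 0 0; 0.1 0 0 -0.02 0 0 0; 0.1 0 0 -0.035 0 0 0; 0.1 0 0 -0.04 0 0 0; 0.1 0 0 0 0 0 0; 0.1 0.02 0 0 0 0 0; 0.1 0.04 0 0 0 0 0; 0.1 0.045 0 0 0 0 0; 0.1 0.045 0 0 0 0 0; 0.1 0.045 0 0 0 0 0; 0.1 0.045 0 0 0 0 0; 0.1 0.01 0 0 0 0 0; 0.1 0 0 0 0 0 -10; 0.1 0 0 0 0 0 -10.8; 0.1 0 0 0 0 0 0"

```text
time_s: 19.6
tcp_pos: [0.5577, 0.119, 0.1262]
ee_rot: [-179.9, -0.0, 103.6]
force: [0.0, -1.0, -2.3]
gripper_width: 0.0229
gripper_force: 59.0
```

Run:
```python
from h import *
goto(0.5543,0.1386,0.0305,103.9)
```

```text
t 19.6 tcp [557.7 119.  126.2] rpy [-1.799e+02 -2.000e-02  1.036e+02] w 22.94 F [ 0.  -1.  -2.3] | shift mm [19.8  1.5 95.7] turn-z -0.3 tool tilt fix [-0.1  -0.02  0.  ]
```

Emit:
apply_moves:
  commands: "0.1 0.012 0.001 0 0 0 0; 0.1 0.0078 0.0005 0 0 0 -0.3; 0.1 0 0 0.03 0 0 0; 0.1 0 0 0.03 0 0 0; 0.1 0 0 0.02 0 0 0; 0.1 0 0 0.01 0 0 0; 0.1 0 0 0.005 0 0 0; 0.1 0 0 0 0 0 0"

```text
time_s: 20.6
tcp_pos: [0.5552, 0.1388, 0.0322]
ee_rot: [180.0, 0.0, 104.0]
force: [-0.5, 0.1, -1.3]
gripper_width: 0.023
gripper_force: 59.1
```

Run:
```python
from h import *
goto(0.5543,0.1386,0.0275,103.9)
a=grab("scene")["frame"][110:215,210:310]
cv2.imwrite("pics/p8.png",cv2.resize(a,(570,600),interpolation=cv2.INTER_CUBIC))
```

```text
t 20.6 tcp [555.2 138.8  32.2] rpy [1.7997e+02 1.0000e-02 1.0401e+02] w 22.96 F [-0.5  0.1 -1.3] | shift mm [ 0.  -1.   4.7] turn-z 0.11 tool tilt fix [0.03 0.01 0.  ]
```

View pics/p8.png

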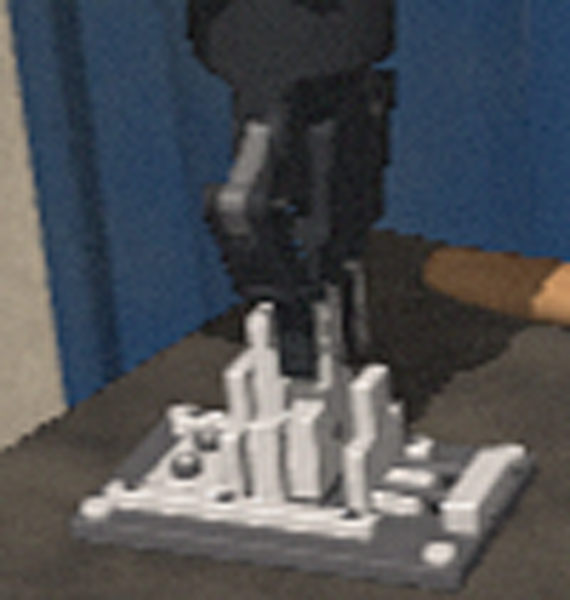

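The picture shows shim 1 by the stop (262,430) and the held shim 2 beside it (310,450), both clear of the jaw (365,440). Lower, release, lift and turn for the pinch.

Emit:
apply_moves:
  commands: "0.1 0 -0.0007 0.0025 0 0 0; 0.1 0 0 0.0025 0 0 0; 0.1 0 0 0 0 0 0; 0.5 0 0 0 0 0 0; 0.65 0 0 0 0 0 0; 0.65 0 0 0 0 0 0; 0.65 0 0 0 0 0 0; 0.65 0 0 -0.02 0 0 0; 0.65 0 0 -0.035 0 0 0; 0.65 0 0 -0.05 0 0 0; 1 0 0 0 0 0 10; 1 0 0 0 0 0 10; 1 0 0 0 0 0 10; 1 0 0 0 0 0 10; 1 0 0 0 0 0 10; 1 0 0 0 0 0 10; 1 0 0 0 0 0 10; 1 0 0 0 0 0 10; 1 0 0 0 0 0 10; 1 0 0 0 0 0 0"

```text
time_s: 23.15
tcp_pos: [0.5543, 0.1385, 0.1319]
ee_rot: [-180.0, 0.0, 14.1]
force: [-0.4, -0.1, -0.3]
gripper_width: 0.0854
gripper_force: 0.0
```

Run:
```python
from h import *
goto(0.5511,0.1533,0.013,13.9)
im=grab("top");w=cloud(im)
m=((w[...,2]>.066)&(w[...,2]<.1)&(np.hypot(w[...,0]-.55,w[...,1]-.15)<.04));q=w[m]*1e3
if len(q):print(len(q),q.mean(0),q.min(0),q.max(0))
im=grab("scene");w=cloud(im)
m=((w[...,2]>.066)&(w[...,2]<.1)&(np.hypot(w[...,0]-.55,w[...,1]-.15)<.04));q=w[m]*1e3
print(len(q),q.mean(0),q.min(0),q.max(0))
```

```text
t 23.15 tcp [554.3 138.5 131.9] rpy [-1.800e+02  1.000e-02  1.411e+01] w 85.41 F [-0.4 -0.1 -0.3] | shift mm [  0.5 -15.1 118.9] turn-z 0.21 tool tilt fix [-0.    0.01 -0.  ]
184 [546.87934917 142.25317329  78.14385553] [536.06009605 128.51313803  66.16436975] [566.62514917 161.90906919  87.28736977]
```

Emit:
apply_moves:
  commands: "1 0.0005 -0.008 0.01 0 0 0.2; 1 0 -0.0071 0.03 0 0 0; 1 0 0 0.03 0 0 0; 1 0 0 0.025 0 0 0; 1 0 0 0.015 0 0 0; 1 0 0 0.0088 0 0 0; 1 0 0 0 0 0 0; 0.75 0 0 0 0 0 0; 0.68 0 0 0 0 0 0; 0.64 0 0 0 0 0 0; 0.6 0 0 0 0 0 0; 0.56 0 0 0 0 0 0; 0.52 0 0 0 0 0 0; 0.48 0 0 0 0 0 0; 0.44 0 0 0 0 0 0; 0.3 0 0 0 0 0 0; 0.2 0 0 0 0 0 0; 0.2 0 0 0 0 0 0; 0.2 0 0 0 0 0 0; 0.2 0 0 0 0 0 0"

```text
time_s: 25.75
tcp_pos: [0.5515, 0.1539, 0.014]
ee_rot: [-180.0, -0.1, 13.8]
force: [-1.3, -1.0, 9.5]
gripper_width: 0.0385
gripper_force: 59.1
```

Run:
```python
from h import *
goto(0.5511,0.1533,0.013,13.9)
print(env.get_obs()["gripper_force"])
a=grab("scene")["frame"][110:215,210:310]
cv2.imwrite("pics/p9.png",cv2.resize(a,(570,600),interpolation=cv2.INTER_CUBIC))
```

```text
t 25.75 tcp [551.5 153.9  14. ] rpy [-1.7996e+02 -8.0000e-02  1.3820e+01] w 38.5 F [-1.3 -1.   9.5] | shift mm [-0.5  0.5  1. ] turn-z -0.08 tool tilt fix [-0.04 -0.08  0.  ]
59.063297510147095
```

View pics/p9.png

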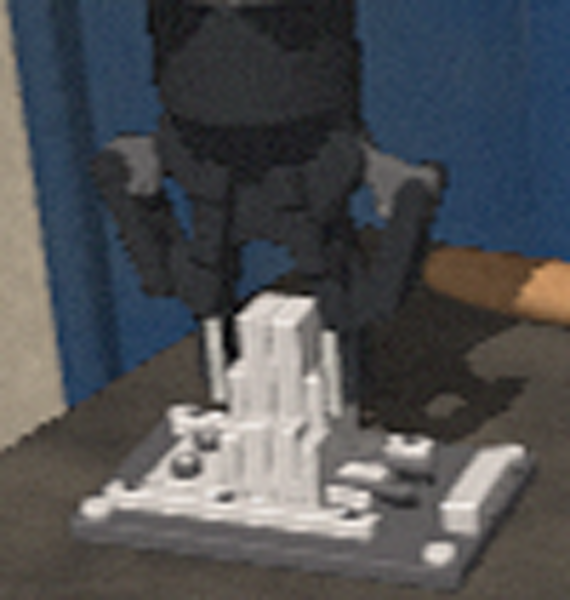

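The picture shows both shims tight together between stop (235,430) and jaw (310,440), upright, with the pads on both lugs. The width is 38.5 mm against 37.1 mm when empty, so the stack stops the jaw before its end. One short hold to confirm the reading is steady.

Emit:
apply_moves:
  commands: "0.2 0 0 0 0 0 0; 0.2 0 0 0 0 0 0; 0.2 0 0 0 0 0 0; 0.2 0 0 0 0 0 0"

```text
time_s: 26.3
tcp_pos: [0.5515, 0.1539, 0.014]
ee_rot: [-180.0, -0.1, 13.8]
force: [-0.3, 0.1, 10.5]
gripper_width: 0.0386
gripper_force: 59.1
```

Run:
```python
from h import *
np.set_printoptions(precision=1,suppress=True)
im=grab("scene");w=cloud(im)
ws=[]
for i in range(6): ws.append(env.get_obs()["gripper_width"]*1e3); grab("scene")
print(np.array(ws).round(2),env.get_obs()["gripper_force"])
for nm,z0,z1,c,r in (("stack",.07,.1,(.548,.15),.03),("rack",.072,.09,(.525,-.15),.06)):
    m=((w[...,2]>z0)&(w[...,2]<z1)&(np.hypot(w[...,0]-c[0],w[...,1]-c[1])<r));q=w[m]*1e3
    print(nm,len(q),q.mean(0),q.min(0),q.max(0))
```

```text
[38.9 38.6 38.6 38.6 38.5 38.6] 59.064563512802124
stack 294 [545.5 150.1  82.9] [531.7 120.   70. ] [566.2 178.7  99.7]
rack 176 [ 519.6 -169.4   78.6] [ 507.  -187.8   72.1] [ 537.7 -148.8   82.9]
```

Steady at 38.6 mm, a clear 1.5 mm wider than the empty hard end. Handing in.

```bash
python3 -c "
from station import env
print(env.job_done())"
```

```text
the job is handed in; nothing more can be done
None
```

I stood two shims in the gap, left two in the rack, and handed the job in at about 27 s with the gripper still pressing the jaw shut on the stack at about 59 N; the hand-in returned no verdict.

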